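Weigh the tin of screws on the sprung hook

TASK

Pick up the tin of screws by its wooden handle and hang it by the cross wire under the handle on the hook of the spring scale; lower it slowly until the sprung hook carries the whole weight before you let go, so that the hook never jolts, bounces or bottoms out. Let go, wait until the hook and the tin hang still, and only then press the button on the read-out box to record the weight. Leave the tin hanging in the hook, and leave the wood offcut, glue bottle and mallet where they are.

Things in the scene. Friction and masses are not known exactly. Their poses are not given: they have to be found in the camera images.
- tin: Closed round metal tin of screws, 83 mm across, lid top at 70 mm, stiff handle on top (191 mm high in all), weight unknown, 0.2 to 0.7 kg. Stands on the bench at first. Origin at the centre of its underside, z up. Two upright 6 mm wires on the lid at y = +27 and -27 mm carry a wooden grip block; a 6 mm cross wire joins them lower down.
- tin_grip (a point): Centre of the tin's wooden grip block, 171 mm above its underside. Block: 24 mm in x, 66 mm in y, 40 mm in z (151 to 191 mm above the underside); pinch it across its 24 mm (the tin's x). Axes as tin.
- tin_eye (a point): Underside, at its middle, of the cross wire (a flat upside-down V, peak in the middle), 123 mm above the tin's underside: the point to rest on hook_seat. The window between lid and wire is 48 mm wide in y, 53 mm high in the middle, and open along the tin's x from both sides alike. Axes as tin.
- stand: Fixed spring scale: steel foot 12 mm thick, from x = -15 to 165 mm, 110 mm wide; grey column, 50 mm wide, front at x = 125 mm, top 260 mm above the bench. Origin on the bench straight below the hook's seat; x points from seat to column, z up; the hook points to -x. May be turned up to 0.3 rad either way.
- hook: Steel hook of 8 mm round bar that moves up and down with the sprung carriage on the column. Origin 4 mm below hook_seat, axes as stand. The bar comes level from the column, its top 10 mm above the seat, slopes down over the last 22 mm to the seat (a shallow valley), then rises to the tip, whose end lies 27 mm beyond the seat (-x) and 18 mm above it.
- hook_seat (a point): Bottom of the hook's valley, on top of the bar, where the wire hangs; 245 mm above the bench with no load. Axes as stand.
- carriage (a joint): Dip of the sprung hook in m: 0 unloaded, end stop at 0.105. Spring 80 N/m (1 mm for 0.08 N): the hanging tin dips it about 24 to 86 mm. Lightly damped: once disturbed it bobs for 2 to 3 s. Hook speed over 0.08 m/s is a jolt, a dip over 0.100 is bottomed out, over 15 N on the hook is forcing it.
- readout: Fixed read-out box on the bench, 120 x 110 x 45 mm, with a small dark display on top; origin at the centre of its underside. It stands on one side of the scale, the tin on the other; which is which varies.
- button_top (a point): Centre of the top of the round push button (32 mm across, standing on the box's top, sprung, 6 mm travel, 5 N when fully down).
- button (a joint): How far the button is pressed, in m: 0 to 0.006; it counts as pressed from 0.004 and springs back.
- offcut: Bystander: loose wood offcut, 70 x 140 x 35 mm, lying on the robot's side of the scale; origin at the centre of its underside.
- glue: Bystander: white glue bottle, 60 mm across, 130 mm high; origin at the centre of its underside.
- mallet: Bystander: wooden mallet lying on its side, head 60 x 110 x 70 mm, 270 mm long in all with its handle, which points to its -x; origin on the bench below the middle of the head.
Things that resemble listed ones, but are neither listed nor needed, are in the scene too. What is shaped like the readout but pink or yellow is not meant.

How it is judged:
On the way, in this order (a step that is already met when the one before it is completed fails the run):
1. the tin hangs in the hook by its wire, let go, and the sprung hook has settled (distance between tin_eye and hook_seat below 0.012 m and contact force between tin and hook above 1 N and value of joint carriage above 0.015 m and velocity of joint carriage between -0.01 and 0.01 m/s and linear speed of tin below 0.03 m/s and contact force between each of the fingers, the arm and tin below 0.05 N), for 0.5 s.
2. the button on the read-out box is pressed (value of joint button above 0.004 m), for 0.05 s.
At the end, for the whole second after the job is handed in: The tin hangs still (under 30 mm/s, upright within 0.2 rad) by its wire in the hook's valley (wire peak within 12 mm of the seat), the hook dipped by more than 15 mm under it, the button has been pressed and is up again, and offcut, glue bottle and mallet are within 30 mm of where they were (distance between tin_eye and hook_seat below 0.012 m and contact force between tin and hook above 1 N and value of joint carriage above 0.015 m and angle between tin's own z axis and vertical below 0.2 rad and linear speed of tin below 0.03 m/s and value of joint button below 0.002 m and distance of each of offcut, glue, mallet from where it was at the start of the episode below 0.03 m); the robot touches nothing.
It fails at once if the hook jolts or bounces (faster than 0.08 m/s) (velocity of joint carriage above 0.08 m/s or velocity of joint carriage below -0.08 m/s).
It fails at once if the hook bottoms out (value of joint carriage above 0.1 m).
It fails at once if the hook is forced (more than 15 N on it) (contact force between anything else and hook above 15 N).
It fails at once if the button is pressed before the tin hangs still and free on the hook (value of joint button above 0.004 m and (velocity of joint carriage above 0.02 m/s or velocity of joint carriage below -0.02 m/s or contact force between tin and hook below 0.5 N or linear speed of tin above 0.05 m/s or contact force between the fingers and tin above 0.05 N)).
It fails at once if a bystander is disturbed (distance of any of offcut, glue, mallet from where it was at the start of the episode above 0.03 m).
It also fails if it takes over 67 s, if anything falls off the work surface, if the arm or the gripper's body presses on something with over 40 N, if the wrist force passes 120 N, or if a joint passes its speed limit or range.

ROBOT

A 6-joint arm with a two-finger parallel gripper is mounted at the origin on the work surface. World frame = base frame: x ahead of the robot, y to its left, z up, the work surface at z = 0. Lengths are in m, angles in rad, forces in N, time in s.
With the tool pointing down it reaches from about 0.375 to 0.9 m from the base axis. Payload 3.1 kg.
Tool frame: the origin (TCP) lies on the centre line of the jaws, within the pads' length; the fingertips stand 14 mm ahead of it and the grasp point (between the pads) lies 5 mm behind it; z points along the fingers, x is the direction in which the jaws open and shut, and the axes are right-handed (so a half turn about z gives the same grasp; the last joint's range is limited). The gripper opens to 87 mm and grips with 3 to 60 N. Pads are 19 mm wide; open, the fingers measure 117 mm over their backs; the gripper's body (75 mm by 190 mm) begins 51 mm behind the grasp point.
Start: joints at [-1.506, 0.527, 1.433, -0, 1.181, -0.178], TCP at [0.15, -0.607, 0.237] pointing down, gripper open.
Joint ranges: [-3.08, 3.08], [-0.75, 2.2], [0.22, 2.44], [-1.43, 4.57], [0, 2.65], [-2.85, 2.85]. Speed limits (rad/s): [2.79, 2.79, 3.14, 3.14, 3.14, 3.14].

INTERFACE

Orientations are given as a unit quaternion [w, x, y, z].
In Python, from workcell import bot, viewer gives the robot as it stands. The module is installed in compiled form; this text tells all that it offers. Calls block until the motion is done:
- bot.move_ptp(position, orientation): joint-space move of the TCP to a pose.
- bot.line_to(position, max_speed=0.15, frame=None, stop_force=None): straight line of the TCP; frame=None keeps the orientation; max_speed is the mean speed in m/s. With stop_force (N) it stops when the force on the tool has changed by that much, and returns True; else False.
- bot.set_joints(angles): joint-space move.
- bot.gripper_to(opening, grip_force=None): finger opening in m; grip_force is the grip in N (None keeps the last); returns when the fingers have stopped.
- bot.sleep(seconds).
- bot.inverse_kinematics(position, orientation): joint angles nearest the present ones, or None.
- bot.read_state(): the state.
- viewer.read_camera(name): name is "scene" or "top" or "wrist"; returns the picture (480x640x3 uint8, red, green, blue); there is no depth.
- viewer.camera_params(name): a dict with "vertical_fov" (degrees; the focal length in pixels is half the picture's height over the tangent of half this angle, whatever the lens; pixels are square), "cx", "cy" (the principal point, pixels), "k1" (the pictures are not rectified: a ray, as slopes to the right and down, at radius r is drawn at 1 + k1 r^2 times it, then the intrinsics apply), "R" (3x3) and "t" (3): a world point X has camera coordinates R X + t. Camera axes: x right, y down, z forward; pixel columns grow to the right and rows downward; lengths in m; the calibration is good to about 2 mm. A picture is of the moment at which its call begins: read the wrist's pose just before it. camera_params takes no time and is no camera call; for the wrist camera it gives the pose at the moment of the call.
A pose or a line that the arm cannot do raises bot.IKError and nothing moves.
- bot.hand_in(): hands the job in, once; it reports no verdict.
Trained networks look in the newest picture that a camera, given by its name, has taken for a name from the list of things; names that differ only in an ending like _2 or _b are one class to them, and where a whole thing is asked for, a point or a joint stands for the part that bears it (a point fixed in the world has none). Each returns a list of dicts, best first, with "score" (0 to 1); they miss things now and then, are a little off and sometimes report something else, mostly with a low value. They report only what shows in the picture. A call takes as long as a camera call. They do not tell look-alikes from the thing itself.
- viewer.search_frame(camera, target): "at" ([column, row] in pixels, amid what is visible of it).
- viewer.masks_of(camera, target): "region" (480x640 bool, what is visible of it) and "at" ([column, row] in pixels, amid what is visible of it).
The state is a dict: "clock": time; "joint_pos": joint angles; "qd": joint speeds; "effort": joint torques, N m; "position": TCP position; "tool_rot": TCP orientation; "ft_force": force on the tool from outside, world axes, zero at the start; "wrist_torque": the same for the moment, N m; "finger_gap": finger opening in m.
Only numpy, scipy, OpenCV 4.12 (cv2) and the standard library are available. Lean on these libraries where they do the work, as an engineer would, in place of code of your own. Each camera call takes 0.05 s, during which the arm holds its last target.

## Working session

There is one attempt and no reset: what is moved stays moved. The work goes in short steps, each a Python script; the robot and the scene stay as the last script left them, time stands still between calls to the robot, and variables do not carry over. Pictures are saved under pics/ and viewed, and the job is handed in when it is done.

```bash
mkdir -p pics; cat > h.py <<'E'
import numpy as np, cv2
from workcell import bot, viewer
def save(name,img): cv2.imwrite('pics/'+name+'.png', img[:,:,::-1])
def K(p):
    f=240/np.tan(np.radians(p['vertical_fov'])/2); return f
def ray(p,px):
    f=K(p); d=np.array([(px[0]-p['cx'])/f,(px[1]-p['cy'])/f]); r=np.linalg.norm(d); u=r
    for _ in range(30): u=r/(1+p['k1']*u*u)
    d=d*(u/r if r>0 else 1)
    R=np.array(p['R']);t=np.array(p['t'])
    return -R.T@t, R.T@np.array([d[0],d[1],1.])
def onz(p,px,z):
    c,d=ray(p,px); return c+d*(z-c[2])/d[2]
def proj(p,X):
    X=np.array(p['R'])@np.array(X)+np.array(p['t']); d=X[:2]/X[2]; d=d*(1+p['k1']*(d@d)); return d*K(p)+[p['cx'],p['cy']]
E
python3 - <<'E'
from h import *
for c in ('scene','top','wrist'):
    p=viewer.camera_params(c); im=viewer.read_camera(c); save(c+'0',im)
    print(c,p['vertical_fov'],p['k1'],-np.array(p['R']).T@p['t'])
    for n in ('tin','tin_grip','tin_eye','stand','hook','readout','button_top','offcut','glue','mallet'):
        try: print(n,[(np.round(d['at']).astype(int).tolist(),round(d['score'],2)) for d in viewer.search_frame(c,n)])
        except Exception as e: print(n,e)
print(bot.read_state())
E
```

```text
scene 57.48340689956406 -0.08265613762220049 [ 1.1078565  -0.24022117  0.97188176]
tin [([194, 297], 0.63)]
tin_grip [([194, 294], 0.65)]
tin_eye [([193, 295], 0.78)]
stand [([307, 327], 0.8)]
hook [([302, 260], 0.6)]
readout [([348, 230], 0.95), ([404, 327], 0.94), ([360, 178], 0.68), ([411, 215], 0.66), ([416, 265], 0.2)]
button_top [([399, 308], 0.69), ([346, 214], 0.52)]
offcut [([281, 252], 0.57)]
glue [([417, 265], 0.94)]
mallet [([211, 382], 0.6)]
top 53.84701623642393 0.028647434478978412 [0.46538653 0.05148888 1.03776249]
tin [([478, 264], 0.6)]
tin_grip [([481, 264], 0.71)]
tin_eye [([476, 264], 0.88)]
stand [([372, 177], 0.81)]
hook [([374, 177], 0.74)]
readout [([250, 278], 0.85), ([171, 260], 0.81), ([279, 126], 0.72), ([190, 358], 0.65)]
button_top [([275, 132], 0.58), ([251, 290], 0.55), ([166, 276], 0.5), ([183, 376], 0.45)]
offcut [([351, 288], 0.79), ([476, 264], 0.66)]
glue [([216, 181], 0.87), ([376, 162], 0.67)]
mallet [([480, 163], 0.83)]
wrist 64.20001663615861 0.016474027743661992 [ 0.22869336 -0.58785484  0.38490933]
tin []
tin_grip []
tin_eye []
stand []
hook []
readout []
button_top []
offcut []
glue []
mallet []
{'clock': 1.65, 'joint_pos': array([-1.50646958e+00,  5.27465583e-01,  1.43268578e+00, -2.41769588e-05,
        1.18141550e+00, -1.78507337e-01]), 'qd': array([-0.0001293 ,  0.00071399, -0.00015118,  0.00105613, -0.00018686,
       -0.00050289]), 'effort': array([-3.18027065e-03, -4.40011311e+01, -1.76978713e+01,  6.33331086e-02,
        5.06556127e-02, -1.15176476e-05]), 'position': array([ 0.15030054, -0.60663881,  0.2365741 ]), 'tool_rot': array([ 1.70669782e-05,  7.87547914e-01, -6.16253424e-01,  2.36186120e-07]), 'ft_force': array([0.18913298, 0.663983  , 0.5707491 ]), 'wrist_torque': array([ 0.01958558,  0.02578236, -0.01242069]), 'finger_gap': 0.08709307121418634}
```

```bash
ls pics
```

```text
scene0.png
top0.png
wrist0.png
```

View pics/scene0.png

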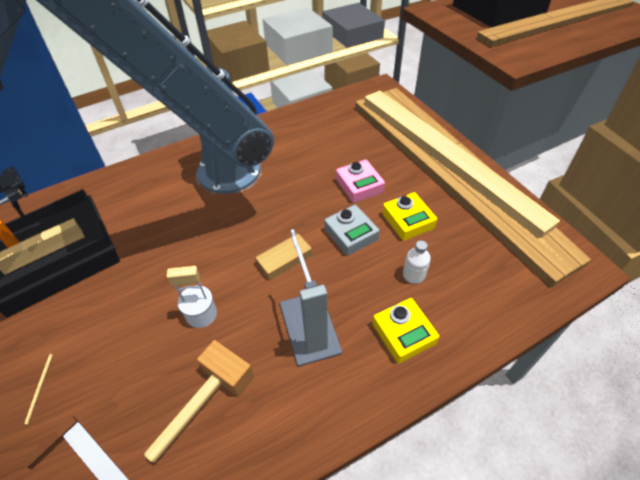

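View pics/top0.png

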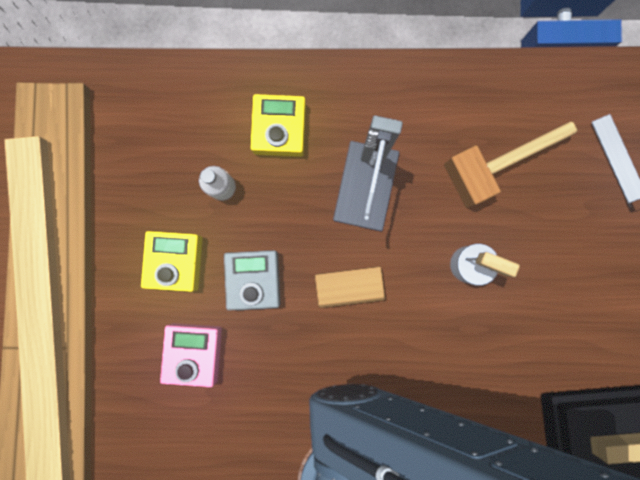

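The real read-out is the grey box, at top (250,280). The tin is at (478,264), the scale's hook runs from the column at (385,125) to its tip at (367,217), and the yellow and pink boxes are decoys. Next I'll zoom in to measure.

```bash
python3 - <<'E'
from h import *
a=cv2.imread('pics/top0.png')
b=cv2.imread('pics/scene0.png')
cv2.imwrite('pics/c1.png',cv2.resize(a[100:240,320:420],None,fx=4,fy=4,interpolation=cv2.INTER_CUBIC))
cv2.imwrite('pics/c2.png',np.hstack([cv2.resize(a[235:295,440:530],None,fx=4,fy=4,interpolation=cv2.INTER_CUBIC),cv2.resize(a[235:295,220:310],None,fx=4,fy=4,interpolation=cv2.INTER_CUBIC)]))
cv2.imwrite('pics/c3.png',cv2.resize(b[225:365,155:345],None,fx=4,fy=4,interpolation=cv2.INTER_CUBIC))
E
```

```text
(no output)
```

View pics/c1.png

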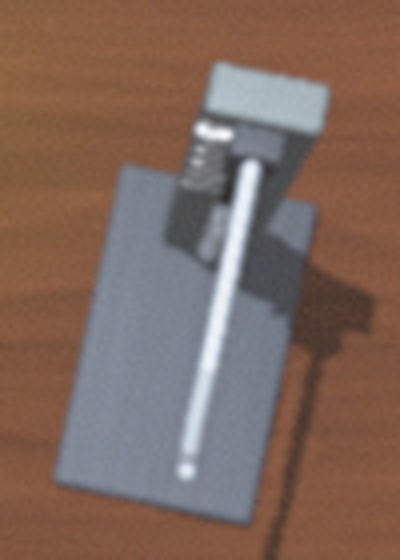

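View pics/c2.png

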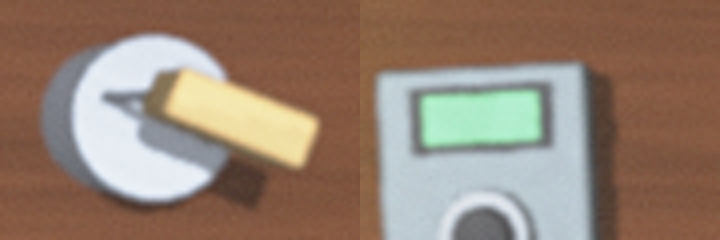

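View pics/c3.png

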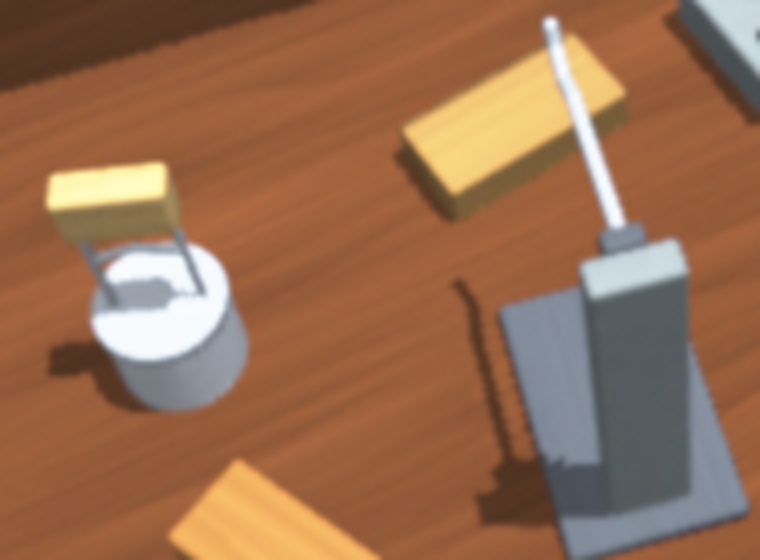

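```bash
python3 - <<'E'
from h import *
T=viewer.camera_params('top');S=viewer.camera_params('scene')
def q(l,o): return [((x+.5)/4-.5+o[0],(y+.5)/4-.5+o[1]) for x,y in l]
r=lambda v:np.round(v,4)
foot=[onz(T,p,.012) for p in q([(125,165),(317,205),(249,522),(55,483)],(320,100))]
print('foot',r(foot),[r(np.linalg.norm(foot[i]-foot[i-1])) for i in range(4)])
# model corners: TL=(x165,y+55) TR=(165,-55) BR=(-15,-55) BL=(-15,55)  (image right = -y)
def fit(M,P):
    M=np.array(M);P=np.array(P)[:,:2]; m=M.mean(0);p=P.mean(0)
    A=(M-m);B=(P-p); th=np.arctan2((A[:,0]*B[:,1]-A[:,1]*B[:,0]).sum(),(A*B).sum())
    R=np.array([[np.cos(th),-np.sin(th)],[np.sin(th),np.cos(th)]]); t=p-R@m
    return th,t,np.round((M@R.T+t-P)*1000,1)
print(fit([(.165,.055),(.165,-.055),(-.015,-.055),(-.015,.055)],foot))
col=[onz(T,p,.26) for p in q([(213,63),(330,85),(320,135),(206,113)],(320,100))]
print('col',r(col))
c=[];
col_front=(col[2]+col[3])/2; print('front',col_front, 'dir back-front',(col[0]+col[1])/2-col_front)
tip=onz(T,q([(185,470)],(320,100))[0],.26); print('tip',r(tip))
g=[onz(T,p,.191) for p in q([(185,70),(320,118),(300,165),(165,118)],(440,235))]
print('grip',r(g),r(np.mean(g,0)),[r(np.linalg.norm(g[i]-g[i-1])) for i in range(4)])
l=[onz(T,p,.07) for p in q([(150,118),(72,118),(227,118),(150,35),(150,203)],(440,235))]
print('lid',r(l))
def tri(a,b):
    c1,d1=ray(T,a);c2,d2=ray(S,b)
    A=np.stack([d1,-d2],1); s=np.linalg.lstsq(A,c2-c1,rcond=None)[0]
    x,y=c1+s[0]*d1,c2+s[1]*d2; return r((x+y)/2),r(np.linalg.norm(x-y))
print('btn',tri((251,290),(346,214)))
viewer.read_camera('top');viewer.read_camera('scene')
for c,p in(('top',T),('scene',S)):
  for n in ('button_top','readout','hook','tin_grip','offcut','glue','mallet'):
    for d in viewer.masks_of(c,n):
        ys,xs=np.nonzero(d['region']); print(c,n,r(d['at']),round(d['score'],2),len(xs),xs.mean().round(1),ys.mean().round(1),xs.min(),xs.max(),ys.min(),ys.max())
p=q([(549,22)],(155,225))[0]; print('tip tri',tri(q([(185,470)],(320,100))[0],p))
E
```

```text
foot [[ 0.7384 -0.0032  0.012 ]
 [ 0.7165 -0.1079  0.012 ]
 [ 0.5429 -0.071   0.012 ]
 [ 0.5637  0.0344  0.012 ]] [np.float64(0.1787), np.float64(0.107), np.float64(0.1775), np.float64(0.1074)]
(np.float64(-0.2080489418908158), array([ 0.56701404, -0.02143868]), array([[ 1.4,  1.5],
       [ 0.6, -1.4],
       [-1.9, -1.2],
       [-0. ,  1.1]]))
col [[ 0.7151 -0.0263  0.26  ]
 [ 0.7059 -0.0748  0.26  ]
 [ 0.685  -0.0706  0.26  ]
 [ 0.6942 -0.0235  0.26  ]]
front [ 0.68960603 -0.0470526   0.26      ] dir back-front [ 0.02092003 -0.00349223  0.        ]
tip [ 0.5456 -0.015   0.26  ]
grip [[ 0.4909 -0.2341  0.191 ]
 [ 0.4699 -0.293   0.191 ]
 [ 0.4491 -0.284   0.191 ]
 [ 0.4695 -0.225   0.191 ]] [ 0.4699 -0.259   0.191 ] [np.float64(0.0232), np.float64(0.0626), np.float64(0.0227), np.float64(0.0624)]
lid [[ 0.4701 -0.257   0.07  ]
 [ 0.4698 -0.2177  0.07  ]
 [ 0.4703 -0.2957  0.07  ]
 [ 0.5123 -0.2574  0.07  ]
 [ 0.427  -0.2566  0.07  ]]
btn (array([0.415 , 0.2029, 0.0729]), np.float64(0.0007))
top button_top [251.2 290.7] 0.75 182 250.3 293.5 243 258 286 301
top button_top [184.8 373.
[... 1142 characters left out ...]
out [357.  178.2] 0.82 1366 359.4 180.1 335 384 160 201
scene readout [403.8 328.8] 0.79 2556 404.7 329.8 373 437 299 362
scene readout [350.4 229. ] 0.73 1784 351.0 229.2 323 379 204 255
scene readout [409.  216.3] 0.68 1629 408.8 215.9 383 435 194 239
scene hook [300.  251.9] 0.55 241 299.4 254.1 290 310 229 281
scene tin_grip [192.7 296.4] 0.83 1852 192.7 296.1 167 216 266 326
scene offcut [282.9 256.4] 0.78 1401 282.1 256.3 255 311 233 279
scene glue [418.4 265.1] 0.77 783 417.1 262.7 405 429 241 282
scene mallet [209.7 383.6] 0.81 3200 206.4 390.7 145 254 341 462
scene mallet [190.1 295.8] 0.5 1854 192.2 295.9 167 215 266 326
tip tri (array([ 0.5451, -0.0147,  0.2643]), np.float64(0.0))
```

```bash
cat >> h.py <<'E'
def Q(a): return np.array([0,np.cos(a/2),np.sin(a/2),0])
TIN=np.array([.470,-.258]); TA=-.335; SA=-.208; SEAT=np.array([.567,-.0214])
def ft(n=8):
    v=[]
    for _ in range(n): v.append(bot.read_state()['ft_force']); bot.sleep(.03)
    return np.mean(v,0),np.std(v,0)
E
python3 - <<'E'
from h import *
for add in (0,np.pi,-np.pi):
    print(add,[ (lambda j: None if j is None else np.round(j,2))(bot.inverse_kinematics([*p],Q(a+add))) for p,a in (((.47,-.258,.29),TA),((.567,-.0214,.318),SA),((.567,-.0214,.2),SA),((.479,-.003,.318),SA))])
bot.move_ptp([*TIN,.30],Q(TA) if bot.inverse_kinematics([*TIN,.3],Q(TA)) is not None else Q(TA+np.pi))
s=bot.read_state();p=viewer.camera_params('wrist'); save('w1',viewer.read_camera('wrist'))
print(s['clock'],s['position'],ft())
X=np.array
c,sn=np.cos(TA),np.sin(TA)
for x,y in ((.012,.033),(.012,-.033),(-.012,-.033),(-.012,.033)):
    print(proj(p,[TIN[0]+c*x-sn*y,TIN[1]+sn*x+c*y,.191]).round(0))
E
```

```text
0 [array([-0.71,  0.35,  1.59, -0.  ,  1.21, -0.38]), array([-0.23,  0.36,  1.48, -0.  ,  1.3 , -0.03]), array([-0.23,  0.5 ,  1.62, -0.  ,  1.03, -0.03]), array([-0.24,  0.23,  1.68, -0.  ,  1.23, -0.03])]
3.141592653589793 [array([-0.71,  0.35,  1.59, -0.  ,  1.21,  2.77]), None, None, None]
-3.141592653589793 [array([-0.71,  0.35,  1.59, -0.  ,  1.21,  2.77]), None, None, None]
4.1917 [ 0.46973292 -0.25897965  0.29984038] (array([0.11091181, 0.12320382, 0.15886015]), array([0.38090436, 0.58502866, 0.2586766 ]))
[337. 194.]
[335. 284.]
[303. 284.]
[301. 194.]
```

View pics/w1.png

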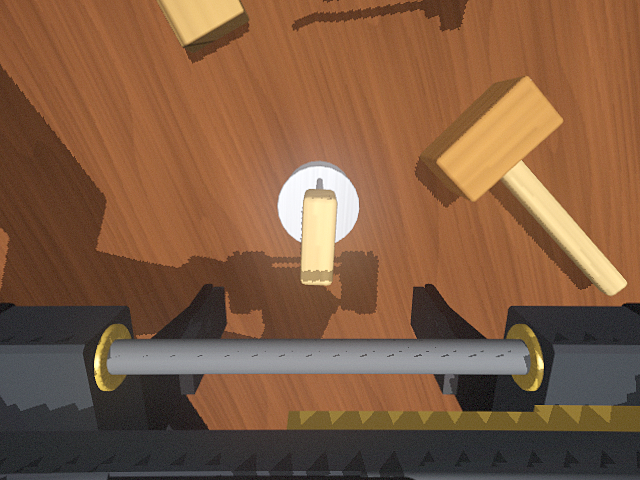

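The wrist view shows the grip block at about (303–336, 190–285), which matches the predicted outline to within 2 px. I'll grasp it there.

```bash
python3 - <<'E'
from h import *
bot.line_to([*TIN,.166],max_speed=.12)
f0=ft(20)[0]
bot.gripper_to(.0,grip_force=35)
print(bot.read_state()['finger_gap'])
bot.line_to([*TIN,.32],max_speed=.15)
bot.sleep(.3)
f1,sd=ft(20); s=bot.read_state()
print(s['clock'],s['position'],s['finger_gap'],f0,f1,sd)
d=np.array([np.cos(SA),np.sin(SA)])
pre=SEAT-.09*d
bot.move_ptp([*pre,.318],Q(SA)); bot.sleep(.2)
f2,sd=ft(20); s=bot.read_state(); print(s['clock'],s['position'],f2)
p=viewer.camera_params('wrist');save('w2',viewer.read_camera('wrist'));save('s2',viewer.read_camera('scene'));save('t2',viewer.read_camera('top'))
E
```

```text
0.023979506935181083
9.625 [ 0.47000746 -0.25800116  0.32005007] 0.02388945169321628 [-0.00039235  0.00671072  0.01157541] [ 0.13580411 -0.21560355 -2.88556459] [0.51747447 0.44349504 0.42379031]
11.4917 [ 0.47892609 -0.00275468  0.31799477] [-0.10360705  0.11148667 -3.00551357]
```

View pics/w2.png

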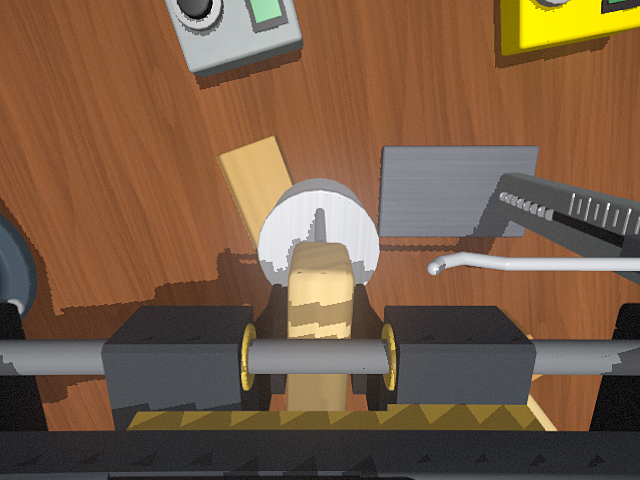

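View pics/s2.png

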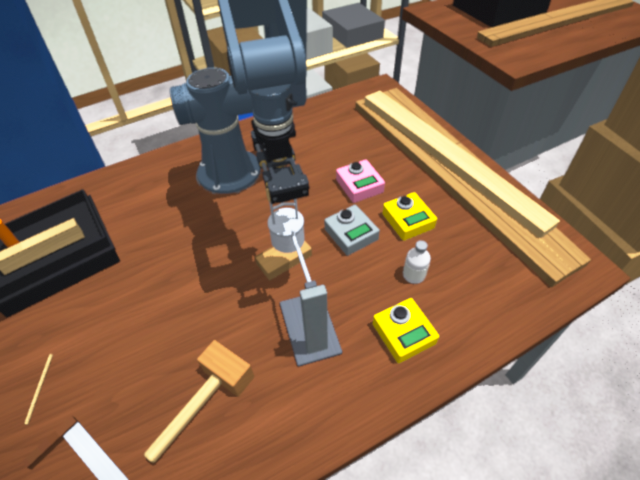

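View pics/t2.png

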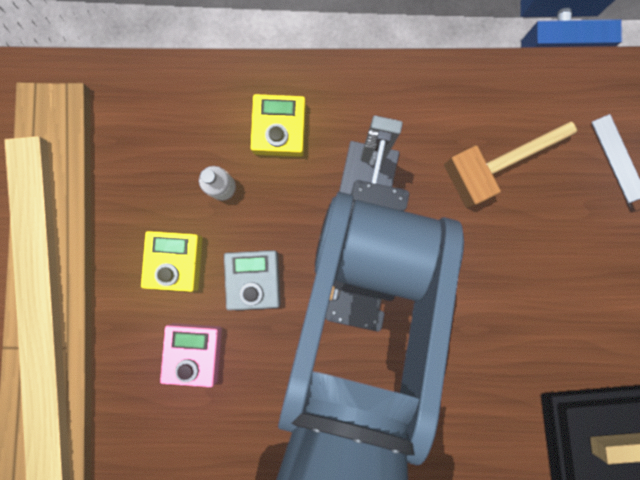

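```bash
python3 - <<'E'
from h import *
p=viewer.camera_params('wrist'); d=np.array([np.cos(SA),np.sin(SA)])
for s,z in ((-.027,.258),(-.023,.259),(0,.241),(.022,.251),(.06,.251)):
    print(s,proj(p,[*(SEAT+s*d),z]).round(1))
a=cv2.imread('pics/w2.png')
cv2.imwrite('pics/c4.png',cv2.resize(a[220:320,380:580],None,fx=4,fy=4,interpolation=cv2.INTER_CUBIC))
E
```

```text
-0.027 [427.8 267.3]
-0.023 [435.2 267.9]
0 [463.8 257.4]
0.022 [506.9 263.1]
0.06 [571.3 263.1]
```

View pics/c4.png

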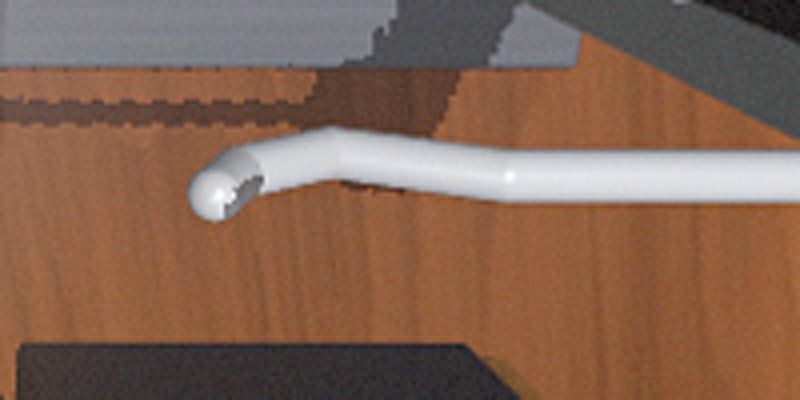

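The model hook matches the picture to about 1 px: tip (433,268), valley (464,258), bend (506,263). I'll insert the hook and lower.

```bash
python3 - <<'E'
from h import *
d=np.array([np.cos(SA),np.sin(SA)])
print(bot.line_to([*SEAT,.318],max_speed=.06,stop_force=6))
bot.sleep(.3); f,_=ft(16); print('inserted',f,bot.read_state()['position'])
save('w3',viewer.read_camera('wrist'))
bot.line_to([*SEAT,.294],max_speed=.03)
print(bot.line_to([*SEAT,.268],max_speed=.018,stop_force=6))
bot.sleep(.5);f,_=ft(25); print('at .268',f,bot.read_state()['position'],bot.read_state()['clock'])
save('w4',viewer.read_camera('wrist'));save('s4',viewer.read_camera('scene'))
E
```

```text
False
inserted [-0.10173252 -0.18722038 -2.87233887] [ 0.56699622 -0.02141963  0.31801205]
False
at .268 [ 0.29762762  0.18357103 -1.3324274 ] [ 0.56700786 -0.02139436  0.26799378] 18.05
```

View pics/w4.png

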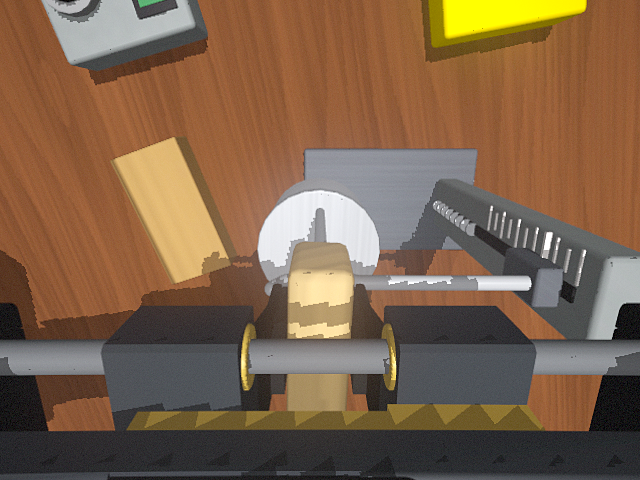

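The hook takes 1.57 N at a 20 mm dip, as the 80 N/m spring predicts. About 17 mm of lowering remains.

```bash
python3 - <<'E'
from h import *
bot.line_to([*SEAT,.2515],max_speed=.018)
bot.sleep(.3);f,_=ft(50); print(f,bot.read_state()['wrist_torque'],bot.read_state()['clock'])
z=np.clip(.2515+ (f[2])/80,.246,.256); print(z)
bot.line_to([*SEAT,z],max_speed=.01)
bot.sleep(.3);f,_=ft(50); s=bot.read_state(); print(f,s['position'],s['clock'])
save('w5',viewer.read_camera('wrist'))
E
```

```text
[0.26565996 0.20227563 0.07093666] [-0.0109675  -0.10895186 -0.02431175] 21.1833
0.25238670828866555
[ 0.05201698  0.42830271 -0.05041639] [ 0.56696704 -0.02139649  0.25235595] 23.4
```

The residual is about 0 N, so the hook carries the whole weight. I'll release now.

```bash
python3 - <<'E'
from h import *
bot.gripper_to(.024,grip_force=3); bot.sleep(.3)
bot.gripper_to(.034); bot.sleep(.3)
bot.gripper_to(.056); bot.sleep(.5)
p=viewer.camera_params('wrist');save('w6',viewer.read_camera('wrist'))
print(ft(10)[0],bot.read_state()['finger_gap'],bot.read_state()['clock'])
E
```

```text
[-0.16300071  0.12993909  0.10696373] 0.056023416624838174 26.3833
```

View pics/w6.png

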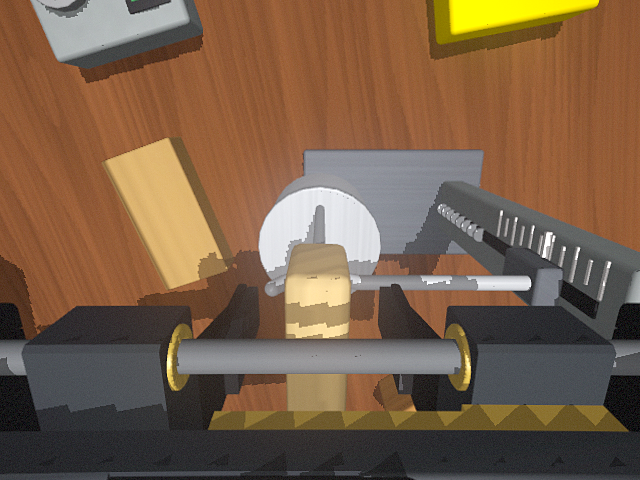

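```bash
python3 - <<'E'
from h import *
T=viewer.camera_params('top');S=viewer.camera_params('scene')
bot.line_to([*SEAT,.35],max_speed=.1)
c1,d1=ray(T,(250.5,293.6));c2,d2=ray(S,(345.9,213.7))
s=np.linalg.lstsq(np.stack([d1,-d2],1),c2-c1,rcond=None)[0]
x,y=c1+s[0]*d1,c2+s[1]*d2; print(x,y)
b=(x+y)/2
bot.move_ptp([b[0],b[1],.25],Q(.6)); bot.gripper_to(0)
bot.move_ptp([b[0]-.0,b[1],.16],Q(.6))
p=viewer.camera_params('wrist');save('w7',viewer.read_camera('wrist'));
print(proj(p,b),[(q['at'],q['score']) for q in viewer.search_frame('wrist','button_top')])
save('t7',viewer.read_camera('top'));save('s7',viewer.read_camera('scene'));print(bot.read_state()['clock'],bot.read_state()['position'])
E
```

```text
[0.40711919 0.20471328 0.06517278] [0.40831124 0.2072379  0.0654991 ]
[320.67254572 249.88855084] [([317.8, 246.8], 0.92), ([546.8, 38.2], 0.88)]
30.425 [0.40925315 0.2063737  0.16173313]
```

View pics/w7.png

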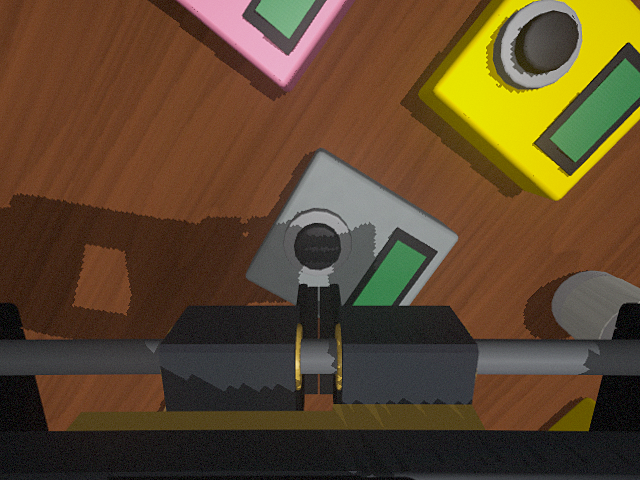

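View pics/s7.png

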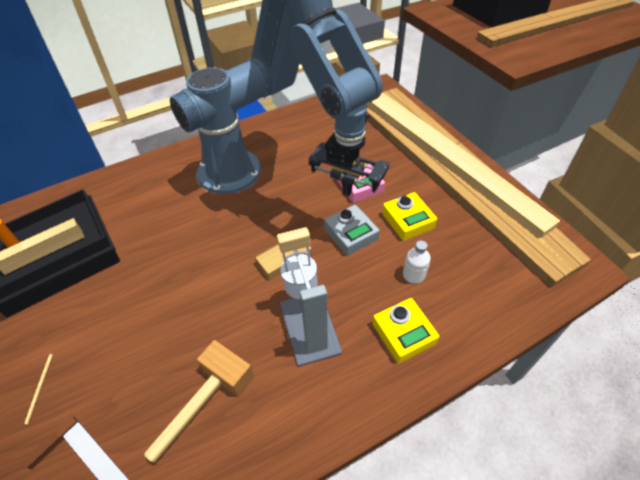

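The tin hangs in the hook at scene (300,270). The button cap is at wrist (318,247), within about 3 px of prediction. I'll check that the tin is still, then press.

```bash
python3 - <<'E'
from h import *
a=viewer.read_camera('scene').astype(int); bot.sleep(.13); b=viewer.read_camera('scene').astype(int)
print('diff',np.abs(a-b)[225:310,270:325].max(),np.abs(a-b)[225:310,270:325].mean())
P=np.array([.4085,.2062])
bot.line_to([*P,.09],max_speed=.06)
f0=ft(10)[0]
r=bot.line_to([*P,.069],max_speed=.012,stop_force=8)
s=bot.read_state(); bot.sleep(.2); f1=ft(8)[0]
print(r,s['position'],f0,f1)
E
```

```text
diff 19 0.36798573975044563
True [0.40852041 0.20618295 0.0753809 ] [ 0.12513337 -0.23978238  0.08857462] [-0.47504971 -0.31138327  6.49010609]
```

```bash
python3 - <<'E'
from h import *
P=np.array([.4085,.2062])
for z in (.077,.078,.079,.080,.081,.082,.083):
    bot.line_to([*P,z],max_speed=.02); print(z,bot.read_state()['position'][2].round(4),ft(12)[0].round(2))
bot.line_to([*P,.16],max_speed=.1)
bot.move_ptp([.40,.20,.25],Q(.6)); bot.sleep(.2)
s=bot.read_state();print(s['clock'],s['ft_force'])
save('s8',viewer.read_camera('scene'));save('t8',viewer.read_camera('top'));save('w8',viewer.read_camera('wrist'))
E
```

```text
0.077 0.0771 [-0.57 -0.21  3.84]
0.078 0.078 [-0.28 -0.19  3.47]
0.079 0.079 [-0.25 -0.03  2.61]
0.08 0.08 [ 0.18 -0.07  2.  ]
0.081 0.081 [0.16 0.18 1.59]
0.082 0.0819 [-0.1   0.05 -0.08]
0.083 0.0831 [-0.05  0.16  0.03]
40.075 [-0.09741135  0.16004838  1.05011242]
```

View pics/t8.png

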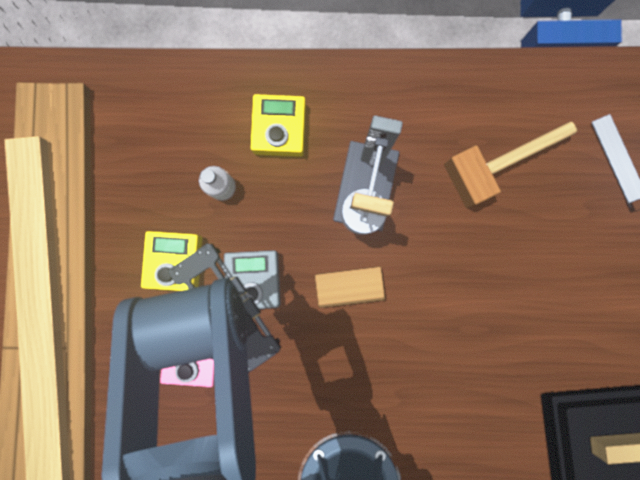

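View pics/w8.png

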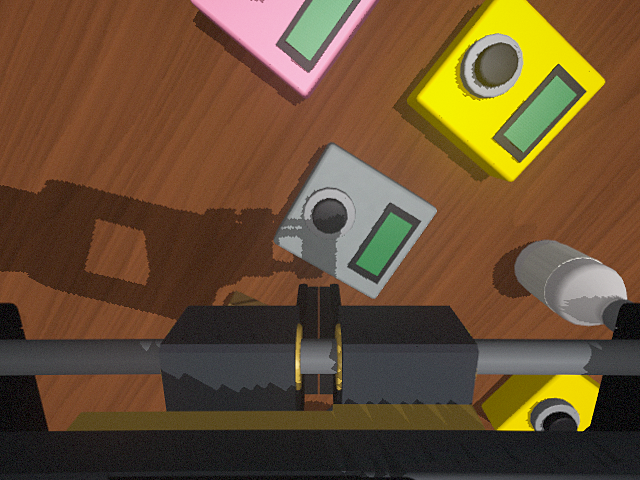

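View pics/s8.png

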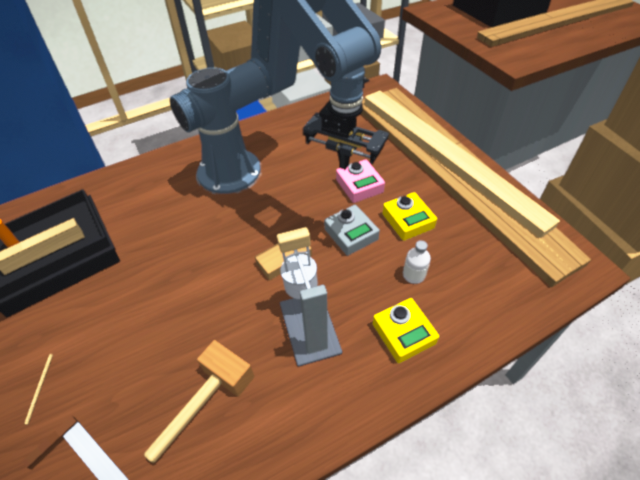

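The button force rose roughly linearly over about 6 mm of travel, so it was a full press and it has sprung back. In the pictures the tin still hangs on the hook and the bystanders have not moved. I'll hand in.

```bash
python3 - <<'E'
from h import *
a=viewer.read_camera('top').astype(int)
t=cv2.imread('pics/top0.png')[:,:,::-1].astype(int)
for n,(x0,x1,y0,y1) in dict(offcut=(310,390,262,312),glue=(195,240,160,205),mallet=(440,580,118,212)).items(): print(n,np.abs(a-t)[y0:y1,x0:x1].mean().round(2))
bot.hand_in(); print(bot.read_state()['clock'])
E
```

```text
offcut 2.62
glue 2.19
mallet 2.23
the job is handed in; nothing more can be done
the job is handed in; nothing more can be done
```

The tin is hanging by its cross wire in the scale's hook, and the weight was recorded by pressing the grey read-out box. I handed the job in at about 40 s of the 67 s allowed, and no verdict was reported.

- **Hanging:** I gripped the tin by its wooden handle; it weighs about 2.9 N. I lowered it at 18 mm/s or less until the hook carried the whole weight. The force left on the gripper was about 0 N, at a dip of roughly 36 mm, inferred from the arm's position and the force. Then I let go in small steps.
- **Button:** Two pictures taken before pressing showed no movement of the tin. I then pressed to about 6.5 N, which is past full travel. As I backed off, the force fell to zero over about 6 mm, so the button is up again.
- **Last checks:** The final pictures show the tin hanging on the hook and the gripper clear of everything. The offcut, glue bottle and mallet looked unmoved against the first picture.

No check failed. I could not measure the hook's speed directly, so "no jolt" rests on the slow lowering and the near-zero force before release.

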